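# Hold the saw's stop block on its line for screwing

## Robot

A 6-joint arm with a two-finger parallel gripper is mounted at the origin on the work surface. World frame = base frame: x ahead of the robot, y to its left, z up, the work surface at z = 0. Lengths are in m, angles in degrees, forces in N, time in s.
With the tool pointing down it reaches from about 0.375 to 0.9 m from the base axis. Payload 3.1 kg.
Tool frame: the origin (TCP) lies at the very end of the fingers, on their centre line; the grasp point (between the pads) lies 19 mm behind it (bot.tcp_to_grasp is the distance from the TCP to the grasp point, in m); z points along the fingers, y is the direction in which the jaws open and shut (so a half turn about z gives the same grasp; the last joint's range is limited). The gripper opens to 87 mm and grips with 3 to 60 N. Pads are 19 mm wide; open, the fingers measure 117 mm over their backs; the gripper's body (75 mm by 190 mm) begins 51 mm behind the grasp point.
Start: joints at [-77.435, 30.224, 82.088, -0, 67.689, -10.227], TCP at [0.242, -0.576, 0.223] pointing down, gripper open.
Joint ranges: [-176.69, 176.69], [-43.24, 126.21], [12.49, 139.97], [-82, 262], [0, 151.66], [-163.58, 163.58]. Speed limits (degrees/s): [159.86, 159.86, 180, 180, 180, 180].

## Interface

Orientations are given as a 3x3 rotation matrix whose columns are the frame's x, y, z axes.
In Python, from rig import telemetry, eyes, order, bot gives the robot as it stands. The module is installed in compiled form; this text tells all that it offers.
- The arm moves only by the tool servo_tool, never from a script. Its argument "targets" is a list of rows, each a list of 2 entries, a list of its own where there are three numbers: the shift along the tool's x, y, z in m, then the turn, a rotation vector about the tool's x, y, z in rad. In form: [[[tx, ty, tz], [wx, wy, wz]], ...]. A call has 1 to 12 rows; each row is the pose to reach, as a shift and turn from the pose commanded when the call began, along the tool's axes at that moment; what a row does not reach only later rows make up. A row lasts 1/8 s, in which the tool goes at most 62.5 mm and 10.7 degrees, less where a joint would pass 70% of its speed; a pose out of reach is approached as far as the arm can. A call with a gripper value outside its range is refused whole. "gripper" is the finger opening in m, from 0 to 0.087, set as the call begins (left out, the last holds). The fingers move at their own pace and stop on an object; the grip force is fixed at half the most. Time passes only in rows, so rows that repeat a pose let the fingers close. It gives the time, the measured TCP pose, the force and the opening at its end, in the units of the state.
- telemetry.read_state(): the state, without advancing time (a new reading comes with each control period).
- eyes.capture(name): name is "side" or "top"; returns a dict with "pixels" (480x640x3 uint8, blue, green, red), "intrinsics" (3x3 intrinsics, pixels), "k1" (the pictures are not rectified: a ray, as slopes to the right and down, at radius r is drawn at 1 + k1 r^2 times it, then the intrinsics apply), "extrinsics" (4x4, takes a point from camera to world coordinates). Camera axes: x right, y down, z forward; pixel columns grow to the right and rows downward; lengths in m; the calibration is good to about 2 mm. A picture is of the moment at which its call begins. There is no depth.
- order.hand_in(): hands the job in, once; it reports no verdict.
The state is a dict: "time_s": time; "joint_positions": joint angles; "qvel": joint speeds; "tau": joint torques, N m; "position": TCP position; "tcp_rot": TCP orientation; "force": force on the tool from outside, world axes, zero at the start; "moment": the same for the moment, N m; "opening": opening from 0.0 (shut) to 1.0 (fully open).
Only numpy, scipy, OpenCV 4.12 (cv2) and the standard library are available. Lean on these libraries where they do the work, as an engineer would, in place of code of your own. Each camera call takes 0.05 s, during which the arm holds its last target. There are 200 camera calls.

## Task

I am setting up the radial arm saw for a run of equal cuts. First switch the saw off by turning its speed dial anticlockwise all the way to the end stop, then set the dark stop block upright on the table with its saw-side end on the pencil line, flush against the fence with its screw heads facing you, and push it steadily against the fence with about 10 newtons (5 to 20) so that I can drive the screws; do not ram it, and leave everything else where it lies. Finish while still holding it like that: do not let go.

Things in the scene. Friction and masses are not known exactly. Their poses are not given: they have to be found in the camera images.
- stop_block: The stop block: dark hardwood, 38 (x) by 60 (y) by 60 mm tall, 0.1 kg, loose on the table. Origin: centre of its underside, z up. Its plain +x face goes against the fence; its -x face has two brass screw heads (2 mm proud, 24 mm up). Its -y end is the stop end, with a 6 by 6 mm sawdust rebate along its bottom. Starts up to 0.6 rad off the right way round. Grip it by its ends (60 mm apart along y).
- stop_end (a point): Point on the stop block: the vertical edge where its stop (-y) end meets its back (+x face), 33 mm above its underside; in the block's frame (0.019, -0.030, 0.033). Its axes are the block's.
- fence: The saw's wooden fence: fixed, stiff strip, 19 mm thick, 45 mm high, across the table; the saw stands at its right (-y) end. Origin: a point at the foot of the face towards the robot; y runs along the fence to the left, x from the robot into the fence (the face is the plane x = 0), z up. No give. A block pressed down on the table drags there, and that drag takes its share of the push.
- mark: The pencil line: a dark line 2.5 mm wide drawn square across the table in front of the fence (90 mm long), up the fence's face and over its top. Origin: where the line meets the foot of the face; axes as the fence's. The block's stop (-y) end belongs on this line, the block itself on the left (+y) side of it.
- control_box: The saw's speed control box, grey, 120 by 170 mm and 50 mm high, fixed to the table. Origin on its underside straight below the dial's axis, z up.
- speed_dial_grip (a point): Grip point of the black dial on the control box: on the vertical axis of the dial, 87 mm above the table, 7 mm below the top of the bar grip. The bar is 42 mm long and 14 mm thick, stands 30 mm proud of the dial's disc (from 64 to 94 mm above the table), its length along this point's x, which turns with the dial. The disc is 44 mm across.
- speed_dial (a joint): Angle of the speed dial in rad: 0 = fully anticlockwise seen from above = off, at a firm end stop; it grows clockwise to 4.7. Starts between 0.7 and 1.4. Light friction (about 0.04 N m), stays where it is left.
- offcut_a: Bystander: pale pine offcut, 45 by 64 by 50 mm high, loose. Origin: centre of its underside. Leave it.
- offcut_b: Bystander: pale pine offcut, 40 by 55 by 58 mm high, loose. Origin: centre of its underside. Leave it.
- tape: Bystander: yellow tape measure, 75 by 38 by 68 mm high, loose, on the left of the table. Leave it.
- square: Bystander: aluminium rafter square, a right triangle of 180 mm sides, 17 mm high at its lip, lying behind the fence. Leave it.
- drill: Bystander: orange and black cordless drill driver lying on its side, 200 by 200 mm and 66 mm high, on the left of the table. Leave it.
- screw_tub: Bystander: blue open tub of screws, 90 by 90 by 45 mm, behind the fence. Leave it.
- pencil: Bystander: red carpenter's pencil, 175 mm long, 8 mm thick, lying behind the fence. Leave it.
Mind the look-alikes: they are no part of the job. What is shaped like the stop_block but pink is not meant.

How it is judged (in metres and radians):
On the way, in this order (a step that is already met when the one before it is completed fails the run):
1. the speed dial is turned fully anticlockwise, to its off stop (value of joint speed_dial below 0.12 rad), for 0.2 s.
2. the stop block is held upright, flush on the fence with its end on the line, pushed with 5 to 20 N (contact force between stop_block and fence between 5 and 20 N and angle between the x axis of stop_block and the x axis of fence, either way round below 0.05 rad and angle between stop_block's own z axis and vertical below 0.05 rad and height (world z) of stop_block below 0.004 m and y of stop_end in the frame of mark between -0.004 and 0.004 m and x of stop_end in the frame of fence above -0.004 m and contact force between any of the fingers, the arm and stop_block above 2 N and linear speed of stop_block below 0.02 m/s), for 0.5 s.
At the end, for the whole second after the job is handed in: Still held: the block stands on the table (4 mm), upright and square to the fence (0.05 rad), screw heads to the robot, stop end within 4 mm of the line, its back pushed on the fence by the robot with 5 to 20 N through the last second; dial within 0.12 rad of off (all of step 2 and value of joint speed_dial below 0.12 rad); the arm keeps its last pose, push and grip.
It fails at once if the fence is rammed: more than 50 N between block and fence (contact force between stop_block and fence above 50 N).
It fails at once if another thing on the bench is shoved by more than 20 mm (distance of any of offcut_a, offcut_b, tape, square, drill, screw_tub, pencil from where it was at the start of the episode above 0.02 m).
It also fails if it takes over 72 s, if anything falls off the work surface, if the arm or the gripper's body presses on something with over 40 N, if the wrist force passes 120 N, or if a joint passes its speed limit or range.

## Working session

There is one attempt and no reset: what is moved stays moved. The work goes in short steps, Python scripts to look and compute and a tool call to move; the robot and the scene stay as the last step left them, time stands still between calls to the robot, and variables do not carry over. Pictures are saved under pics/ and viewed, about 8 in all and at most 12, crops included, and the job is handed in when it is done.

Besides the shell and the picture viewer there is one more tool, called after "Request:" by a JSON object that holds its "api" and its "payload", one argument or row to a line. servo_tool: Moves the arm, as the interface text tells. Its arguments: {"type":"object","properties":{"targets":{"type":"array","items":{"type":"array"}},"gripper":{"type":"number"}},"required":["targets"]}

```bash
mkdir -p pics
cat > h.py <<'E'
import numpy as np, cv2
from rig import telemetry, eyes, order, bot
def shot(n,f):
    c=eyes.capture(n); cv2.imwrite(f'pics/{f}.png',c['pixels']); np.savez(f'pics/{f}.npz',K=c['intrinsics'],k1=c['k1'],T=c['extrinsics']); return c
def load(f):
    d=np.load(f'pics/{f}.npz'); return d['K'],float(d['k1']),d['T']
def to_world(f,uv,z):
    K,k1,T=load(f); out=[]
    for (u,v) in uv:
        d=np.linalg.inv(K)@[u,v,1]; d=d[:2]; s=d.copy()
        for _ in range(20): s=d/(1+k1*(s@s))
        r=T[:3,:3]@[s[0],s[1],1]; o=T[:3,3]; out.append(o+r*(z-o[2])/r[2])
    return np.array(out)
def to_px(f,P):
    K,k1,T=load(f); P=np.atleast_2d(P); q=(P-T[:3,3])@T[:3,:3]; s=q[:,:2]/q[:,2:]
    s=s*(1+k1*(s**2).sum(1,keepdims=True)); return s*[K[0,0],K[1,1]]+K[:2,2]
E
python3 - <<'E'
from h import *
for n in('top','side'):
    c=shot(n,n+'0'); print(n,c['intrinsics'].tolist(),c['k1'],np.round(c['extrinsics'],3).tolist())
s=telemetry.read_state(); print({k:np.round(v,4).tolist() for k,v in s.items()}, bot.tcp_to_grasp)
E
```

```text
top [[438.71693609284836, 0.0, 320.0752011485978], [0.0, 438.71693609284836, 238.8227074343126], [0.0, 0.0, 1.0]] -0.04477318872647866 [[0.029, -0.992, 0.125, 0.415], [-1.0, -0.029, -0.002, 0.12], [0.005, -0.125, -0.992, 1.121], [0.0, 0.0, 0.0, 1.0]]
side [[520.3945840157787, 0.0, 325.1741353441624], [0.0, 520.3945840157787, 235.88111700996174], [0.0, 0.0, 1.0]] 0.02707262046788797 [[-0.996, -0.067, 0.065, 0.476], [-0.093, 0.753, -0.652, 1.011], [-0.005, -0.655, -0.755, 1.089], [0.0, 0.0, 0.0, 1.0]]
{'time_s': 0.1, 'joint_positions': [-77.4352, 30.273, 82.148, -0.0022, 67.6896, -10.227], 'qvel': [-0.0945, -0.1313, -0.2041, -0.0093, -0.0608, 0.0412], 'tau': [-0.0007, -44.0986, -17.7151, 0.0636, 0.0534, -0.0], 'position': [0.242, -0.5755, 0.2217], 'tcp_rot': [[0.9219, 0.3874, -0.0005], [0.3874, -0.9219, 0.0019], [0.0003, -0.0019, -1.0]], 'force': [-1.3608, -0.1152, -0.5179], 'moment': [0.0226, 0.0373, 0.0151], 'opening': 1.0005} 0.0187
```

View pics/top0.png

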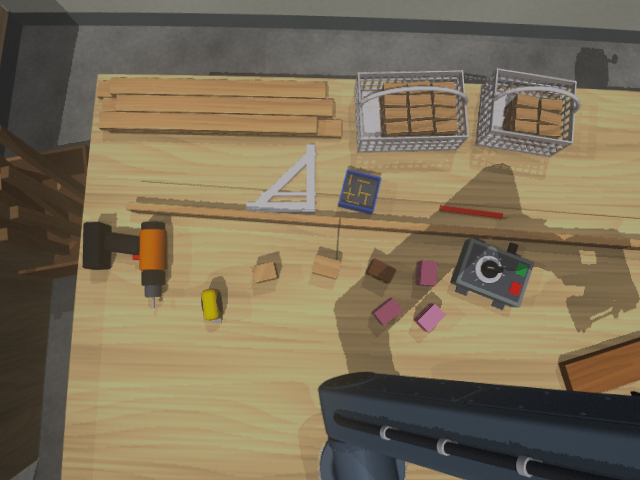

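View pics/side0.png

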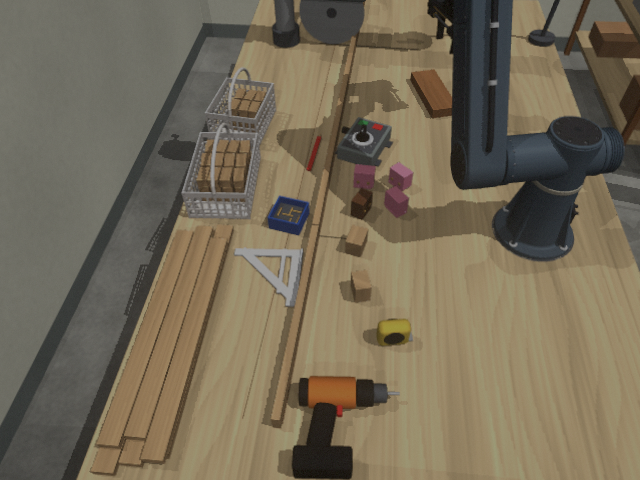

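The top view shows one dark block at (381,270) and three pink look-alikes at (427,272), (386,312) and (431,317). The dark one fits the description. The pencil line is at (338,240), with an offcut just below it at (327,266), and the dial is at (489,269). I'll check these in an enlarged crop.

Run:
```python
from h import *
a=cv2.imread('pics/top0.png')[215:315,305:540]; b=cv2.imread('pics/side0.png')[110:260,310:425]
cv2.imwrite('pics/c1.png',cv2.resize(a,None,fx=3.4,fy=3.4,interpolation=cv2.INTER_CUBIC))
cv2.imwrite('pics/c2.png',cv2.resize(b,None,fx=4,fy=4,interpolation=cv2.INTER_CUBIC))
```

```text
(no output)
```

View pics/c1.png

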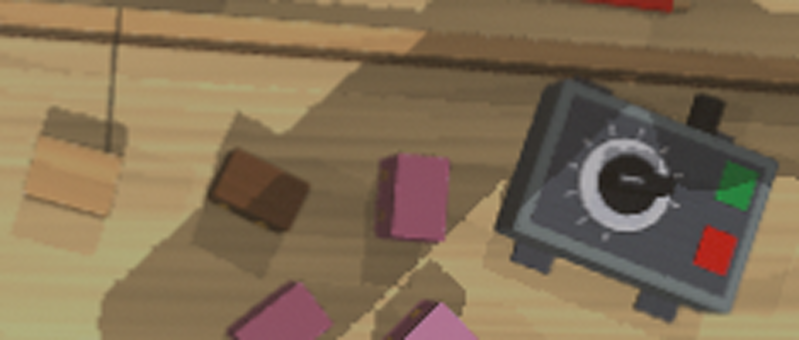

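View pics/c2.png

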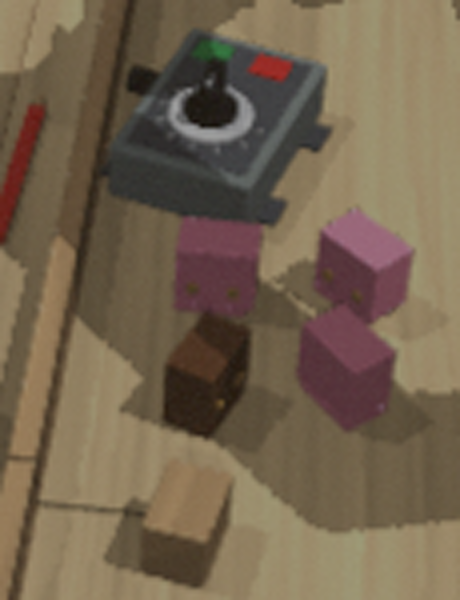

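The crops confirm the single dark brown block at c1 (262,190), with brass screws on its robot side. The three pink ones are look-alikes. Next I'll measure.

Run:
```python
from h import *
c=lambda p:[(x/3.4+305,y/3.4+215) for x,y in p]
np.set_printoptions(precision=4,suppress=True)
print('mark foot/end z0',to_world('top0',c([(113,36),(108,152)]),0),'top',to_world('top0',c([(120,8),(116,36)]),.045))
print('block top corners',to_world('top0',c([(236,148),(310,187),(290,222),(213,180)]),.06))
print('dial top bar',to_world('top0',c([(622,183),(672,187)]),.094),'disc',to_world('top0',c([(630,184)]),.06))
print('box top',to_world('top0',c([(570,80),(776,160),(728,313),(525,225)]),.05))
s=lambda p:[(x/4+310,y/4+110) for x,y in p]
print('side: mark z0',to_world('side0',s([(42,503),(145,512)]),0),'ontop',to_world('side0',s([(32,458)]),.045))
print('block top',to_world('side0',s([(207,314),(250,328),(212,372),(166,350)]),.06))
# fence: column profiles
im=cv2.imread('pics/top0.png'); print([ (u,im[205:250,u].mean(1).astype(int).tolist()) for u in(360,)])
g=cv2.cvtColor(im,cv2.COLOR_BGR2GRAY).astype(float)
for u in range(180,460,40):
    v0=int(207+(u-130)*.075); col=g[v0-8:v0+14,u-1:u+2].mean(1); print(u,v0-8,col.astype(int))
```

```text
mark foot/end z0 [[0.5917 0.0722 0.    ]
 [0.5032 0.0738 0.    ]] top [[0.6055 0.0694 0.045 ]
 [0.5847 0.0719 0.045 ]]
block top corners [[ 0.504  -0.015   0.06  ]
 [ 0.4776 -0.0682  0.06  ]
 [ 0.4524 -0.0542  0.06  ]
 [ 0.4807  0.0011  0.06  ]]
dial top bar [[ 0.4843 -0.2798  0.094 ]
 [ 0.4825 -0.3151  0.094 ]] disc [[ 0.4861 -0.2989  0.06  ]]
box top [[ 0.5614 -0.2599  0.05  ]
 [ 0.5071 -0.4114  0.05  ]
 [ 0.3958 -0.373   0.05  ]
 [ 0.4551 -0.2257  0.05  ]]
side: mark z0 [[0.583  0.0719 0.    ]
 [0.5114 0.0738 0.    ]] ontop [[0.5893 0.0712 0.045 ]]
block top [[ 0.4781 -0.0634  0.06  ]
 [ 0.4472 -0.0518  0.06  ]
 [ 0.4719 -0.0061  0.06  ]
 [ 0.5049 -0.0248  0.06  ]]
[(360, [65, 78, 96, 82, 68, 66, 71, 85, 87, 88, 88, 89, 90, 89, 126, 138, 135, 136, 135, 135, 133, 98, 74, 79, 94, 128, 142, 141, 142, 141, 140, 140, 141, 142, 148, 149, 144, 143, 145, 146, 147, 149, 147, 142, 144])]
180 202 [115 116 113 120 138 145 139 138 140 140 132 104  82  82 111 142 153 152
 151 151 150 149]
220 205 [112 110 109 118 133 141 143 143 143 141 127  99  83  84 122 151 159 160
 157 156 156 156]
260 208 [139 115 120 128 132 139 142 142 140 138 129  99  84  85 133 154 156 154
 155 155 154 152]
300 211 [114  87  91 124 141 145 146 145 137 135 126  97  82  82 134 155 157 154
 147 142 142 143]
340 214 [ 97  98  97 113 123 123 120 119 118 118 106  83  74  74 123 142 143 143
 145 146 146 145]
380 217 [107 107 106 139 151 147 146 145 145 142 116  86  79  76 131 148 148 147
 147 146 147 150]
420 220 [108 108 108 138 149 141 136 137 138 136 108  72  59  59  86  96  95  96
  95  98  98  98]
```

```bash
cat > fit.py <<'E'
from h import *
from scipy.optimize import minimize
np.set_printoptions(precision=4,suppress=True)
def box(p,dx,dy,z0,z1):
    x,y,a=p; R=np.array([[np.cos(a),-np.sin(a)],[np.sin(a),np.cos(a)]])
    q=np.array([[i*dx/2,j*dy/2] for i in(-1,1) for j in(-1,1)])@R.T+[x,y]
    return np.vstack([np.c_[q,np.full(4,z)] for z in(z0,z1)])
def hull(f,P):
    h=cv2.convexHull(to_px(f,P).astype(np.float32)*1); m=np.zeros((480*4,640*4),np.uint8)
    cv2.fillConvexPoly(m,np.round((h+.5)*4*16-8).astype(np.int32),255,shift=4); return cv2.resize(m,(640,480),interpolation=cv2.INTER_AREA)/255.
def fit(ms,p0,dims):
    def cost(p):
        return sum(np.abs(hull(f,box(p,*dims))-m).sum() for f,m in ms.items())
    best=min((minimize(cost,np.array(p0)+[0,0,d],method='Nelder-Mead',options=dict(initial_simplex=np.array(p0)+[0,0,d]+np.array([[0,0,0],[.008,0,0],[0,.008,0],[0,0,.15]]))) for d in(-.2,0,.2)),key=lambda r:r.fun)
    return best.x,best.fun,sum(m.sum() for m in ms.values())
def darkmask(f,uv,r=20,name=None):
    # grabcut-like: dark brown = low brightness
    im=cv2.imread(f'pics/{f}.png').astype(float); return im
E
python3 - <<'E'
from fit import *
def sub(col,lo,hi,rise):
    pass
g=cv2.cvtColor(cv2.imread('pics/top0.png'),cv2.COLOR_BGR2GRAY).astype(float)
T=[];F=[]
for u in range(150,460,8):
    if abs(u-338)<8: continue
    v0=int(round(207+(u-130)*.075)); vs=np.arange(v0-3,v0+10); c=g[v0-3:v0+10,u-1:u+2].mean(1); k=int(np.argmin(c))
    if k<3 or k>10: continue
    lo=c[k]; hi=c[max(0,k-5)]; h2=c[min(12,k+4)]
    a=next((i for i in range(k,0,-1) if c[i-1]>(lo+hi)/2),None); b=next((i for i in range(k,12) if c[i+1]>(lo+h2)/2),None)
    if a is None or b is None: continue
    T.append((u,v0-3+a-1+(c[a-1]-(lo+hi)/2)/(c[a-1]-c[a]))); F.append((u,v0-3+b+((lo+h2)/2-c[b])/(c[b+1]-c[b])))
for n,L,z in(('top',T,.045),('foot',F,0)):
    W=to_world('top0',L,z); l=np.polyfit(W[:,1],W[:,0],1); r=W[:,0]-np.polyval(l,W[:,1]); k=abs(r)<.003; l=np.polyfit(W[k,1],W[k,0],1)
    print(n,len(L),k.sum(),'x=%.4f*y+%.4f'%tuple(l),r[k].std(),'x at y=.07',np.polyval(l,.07))
# block masks
for f,(u,v),w in(('top0',(381,270),24),('side0',(361,203),24)):
    im=cv2.imread(f'pics/{f}.png'); hsv=cv2.cvtColor(im,cv2.COLOR_BGR2HSV); 
    print(f); 
    print(im[v-16:v+17:4,u-20:u+21:4].sum(2)//3); print((im[v-16:v+17:4,u-20:u+21:4,0]*1.).astype(int))
E
```

```text
top 37 37 x=0.0446*y+0.5848 0.00043585172912386546 x at y=.07 0.5879617706913947
foot 37 37 x=0.0443*y+0.5831 0.0003021261956339882 x at y=.07 0.5862452287430684
top0
[[137 137 136  95  96 100 109 102 103 104 105]
 [150 150 132  97 105 105 105 104 104 105 105]
 [143 142  93  68  70  73  91  90  89  89  96]
 [142 148  48  70  68  69  69  64  97  97  96]
 [141 122  66  68  71  70  56  56  53  94  95]
 [146  89  54  68  69  52  55  56  58  93  92]
 [115  91  89  84  46  54  56  55  91  93  91]
 [105  90  89  90  89  84  46  59  97  97  98]
 [ 95  91  91  91  90  91  90 108 105 105 104]]
[[101 103 100  71  72  75  81  75  78  78  79]
 [115 114  99  72  78  78  78  77  77  79  79]
 [106 105  69  44  45  50  68  67  67  66  72]
 [106 112  35  45  43  45  44  45  72  72  71]
 [105  92  40  43  45  46  39  39  36  70  72]
 [111  66  39  44  43  35  36  40  40  70  69]
 [ 86  68  66  63  35  37  37  37  68  70  68]
 [ 79  68  67  68  67  62  34  41  72  72  74]
 [ 71  69  68  69  68  68  68  81  78  78  78]]
side0
[[ 88  89  85  82  70  57  69  66  69  71  75]
 [ 89  91  87  85  85  39  42  51  84  83  75]
 [ 89  91  89  85  54  44  38  41  89  90  91]
 [ 87  89  87  60  56  57  55  27  92  94  91]
 [129  87  89  31  43  54  39  39  91  93  92]
 [128  87  90  34  33  35  34  29  77  88  92]
 [ 88  81  87  36  36  34  65  71  74  80  76]
 [130 109  88  32  35  36  49  78  74  78  92]
 [129 121 132 133 110  59  70  76  76  96  91]]
[[ 68  69  65  65  59  50  61  59  56  55  58]
 [ 69  70  68  66  65  26  29  36  66  64  57]
 [ 70  71  70  67  34  27  23  28  68  70  70]
 [ 68  70  67  40  37  36  35  16  72  74  70]
 [102  68  69  19  28  33  25  24  71  72  72]
 [101  67  69  25  22  25  21  20  59  69  71]
 [ 68  62  66  25  24  23  41  53  57  63  58]
 [103  85  69  19  24  25  36  60  57  59  71]
 [101  95 105 106  85  43  53  59  58  75  70]]
```

Run:
```python
from fit import *
def comp(m,u,v):
    n,l=cv2.connectedComponents(m.astype(np.uint8)); k=l[v-3:v+4,u-3:u+4]; k=k[k>0]; return (l==np.bincount(k).argmax())*1.
ms={}
for f,(u,v),t in(('top0',(381,270),56),('side0',(361,203),47)):
    im=cv2.imread(f'pics/{f}.png').astype(int); m=(im[:,:,0]<t)&(im[:,:,2]<115)
    R=np.zeros(m.shape,bool);R[v-24:v+25,u-24:u+25]=1; ms[f]=comp(m&R,u,v)
for s in (ms,{'top0':ms['top0']},{'side0':ms['side0']}): print('block',*fit(s,(.478,-.034,.46),(.038,.06,0,.06)))
# dial
dm={}
for f,(u,v) in(('top0',(490,269)),('side0',(362,138))):
    im=cv2.imread(f'pics/{f}.png').astype(int); m=im.max(2)<48
    R=np.zeros(m.shape,bool);R[v-20:v+20,u-20:u+21]=1; dm[f]=comp(m&R,u,v); print(f,dm[f].sum())
    if f=='top0':
        for r in range(v-14,v+15,1): print(''.join('#' if dm[f][r,c] else '.' for c in range(u-18,u+20)))
    else:
        for r in range(v-22,v+16,1): print(''.join('#' if dm[f][r,c] else '.' for c in range(u-18,u+20)))
th=np.linspace(0,2*np.pi,40)
def model(f,p):
    d=np.vstack([np.c_[p[0]+.022*np.cos(th),p[1]+.022*np.sin(th),np.full(40,z)] for z in(.05,.064)])
    return np.maximum(hull(f,d),hull(f,box(p,.042,.014,.064,.094)))
for s in (dm,{'top0':dm['top0']},{'side0':dm['side0']}):
  rs=[]
  for a in np.arange(0,3.1,.4):
    p0=np.array([.486,-.299,a]); r=minimize(lambda p:sum(np.abs(model(f,p)-m).sum() for f,m in s.items()),p0,method='Nelder-Mead',options=dict(initial_simplex=p0+np.array([[0,0,0],[.008,0,0],[0,.008,0],[0,0,.2]]))); rs.append((r.fun,*r.x))
  print('dial',np.array(sorted(rs)[:4]))
```

```text
block [ 0.476 -0.033 -0.418] 53.090196078431376 970.0
block [ 0.4757 -0.0331 -0.4342] 24.482352941176472 464.0
block [ 0.4775 -0.0342  0.2969] 155.33725490196076 506.0
top0 227.0
......................................
......................................
......................................
......................................
......................................
......................................
...............#####..................
.............#########................
............############..............
...........##############.............
..........###############.............
..........#####...########............
.........######........#####..#.......
.........######........#########......
.........##########....########.......
.........######################.......
..........#####################.......
..........##################..........
...........##############.............
...........##############.............
.............###########..............
..............#########...............
................#####.................
........................
[... 1473 characters left out ...]
...................................
......................................
......................................
......................................
......................................
......................................
dial [[207.1569   0.4881  -0.2998   1.3859]
 [207.5961   0.4868  -0.2998   1.6038]
 [207.6941   0.4869  -0.2998   1.551 ]
 [208.1529   0.4883  -0.2984   1.4056]]
dial [[101.7176   0.486   -0.2989   1.6267]
 [101.7569   0.4862  -0.298    1.5932]
 [102.0039   0.4863  -0.2986   1.5813]
 [102.7686   0.4875  -0.299    4.6112]]
dial [[91.1255  0.4918 -0.3067 -0.0649]
 [91.2745  0.4916 -0.3063 -0.0465]
 [91.4     0.4909 -0.3065  3.018 ]
 [92.7725  0.4909 -0.3068  2.5829]]
```

The block is at (0.476, -0.033) with yaw about -0.42. The dial is at (0.487, -0.299), with its bar about 1.6 rad, along y. The fence face is at x ≈ 0.587 + 0.0445(y − 0.07), which gives it a yaw of -0.044.

```bash
cat > mv.py <<'E'
import sys; from h import *
from scipy.spatial.transform import Rotation as Ro
np.set_printoptions(precision=4,suppress=True)
def go(x,y,z,yaw):
    s=telemetry.read_state(); R=np.array(s['tcp_rot']); p=np.array(s['position'])
    c,q=np.cos(yaw),np.sin(yaw); D=np.array([[c,q,0],[q,-c,0],[0,0,-1]])
    print('now',p,'yaw %.3f'%np.arctan2(R[1,0],R[0,0]),'open',s['opening'],'F',np.array(s['force']),'M',np.array(s['moment']),'t',s['time_s'],'q',np.round(s['joint_positions'],1))
    print('shift',R.T@(np.array([x,y,z])-p),'turn',Ro.from_matrix(R.T@D).as_rotvec())
if __name__=='__main__': go(*map(float,sys.argv[1:]))
E
python3 mv.py .487 -.299 .17 1.6
```

```text
now [ 0.242  -0.5755  0.2217] yaw 0.398 open 1.0004621702331795 F [-1.3608 -0.1152 -0.5179] M [0.0226 0.0373 0.0151] t 0.1 q [-77.4  30.3  82.1  -0.   67.7 -10.2]
shift [ 0.333  -0.1599  0.0521] turn [-0.0015 -0.0014 -1.2022]
```

Request:
{"api": "servo_tool", "payload": {
  "targets": [
    [[0.04,-0.02,0.005],[0,0,-0.15]],
    [[0.09,-0.04,0.012],[0,0,-0.3]],
    [[0.14,-0.065,0.02],[0,0,-0.47]],
    [[0.19,-0.09,0.03],[0,0,-0.64]],
    [[0.24,-0.115,0.04],[0,0,-0.81]],
    [[0.28,-0.135,0.046],[0,0,-0.97]],
    [[0.315,-0.15,0.05],[0,0,-1.1]],
    [[0.333,-0.16,0.052],[-0.001,-0.001,-1.2]],
    [[0.333,-0.16,0.052],[-0.001,-0.001,-1.2]],
    [[0.333,-0.16,0.052],[-0.001,-0.001,-1.2]]
  ]
}}

```text
time_s: 1.35
position: [0.4867, -0.3002, 0.1704]
tcp_rot: [[-0.025, 1.0, -0.0], [1.0, 0.025, -0.001], [-0.001, -0.0, -1.0]]
force: [0.1, -0.6, 0.4]
opening: 1.0
```

```bash
python3 mv.py .487 -.299 .070 1.6
python3 - <<'E'
from h import *
shot('top','top1'); shot('side','side1'); a=cv2.imread('pics/top1.png')[210:330,430:560]; b=cv2.imread('pics/side1.png')[70:190,310:440]
cv2.imwrite('pics/c3.png',cv2.resize(np.hstack([a,b]),None,fx=3,fy=3,interpolation=cv2.INTER_CUBIC))
E
```

```text
now [ 0.4867 -0.3002  0.1704] yaw 1.596 open 1.0000942557183736 F [ 0.0833 -0.5562  0.4228] M [ 0.0014 -0.1299  0.0403] t 1.35 q [-42.8  29.9  92.9  -0.1  57.2 -44.2]
shift [0.0013 0.0003 0.1004] turn [-0.0003  0.0015 -0.0037]
```

View pics/c3.png

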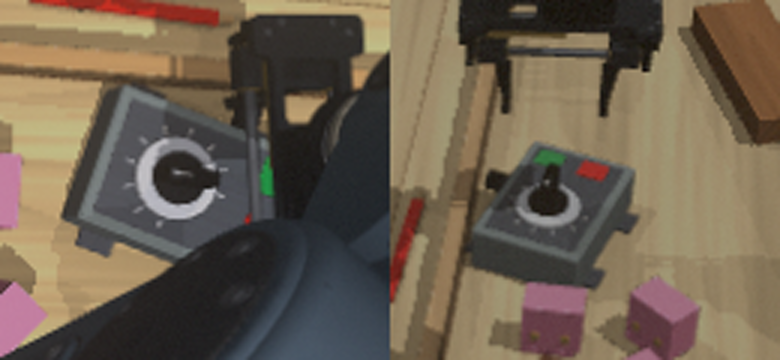

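Run:
```python
from h import *
P=[[.4867,-.3002,.1704],[.4867+.044,-.3002,.1704],[.4867-.044,-.3002,.1704],[.487,-.299,.094]]
print(to_px('top1',P),to_px('side1',P))
```

```text
[[510.38469152 265.97848765]
 [509.90725236 246.02507953]
 [510.83048906 286.14557096]
 [495.90802525 267.90199077]] [[364.45890289 106.09088592]
 [349.66578038 105.3502764 ]
 [379.31143669 106.82869311]
 [363.04529953 127.28716753]]
```

The projected TCP and dial positions match both pictures: finger tips at side px (349,107) and (381,107), bar top at (363,127). I'll descend and grip.

Request:
{"api": "servo_tool", "payload": {
  "targets": [
    [[0,0,0.03],[0,0,0]],
    [[0.001,0,0.06],[0,0,0]],
    [[0.001,0,0.085],[0,0,0]],
    [[0.001,0,0.1],[0,0,0]],
    [[0.001,0,0.1],[0,0,0]]
  ]
}}

```text
time_s: 2.08
position: [0.4864, -0.299, 0.0697]
tcp_rot: [[-0.026, 1.0, -0.001], [1.0, 0.026, 0.0], [0.0, -0.001, -1.0]]
force: [0.4, 0.0, 1.4]
opening: 0.999
```

Request:
{"api": "servo_tool", "payload": {
  "targets": [
    [[0,0,0],[0,0,0]],
    [[0,0,0],[0,0,0]],
    [[0,0,0],[0,0,0]],
    [[0,0,0],[0,0,0]],
    [[0,0,0],[0,0,0]],
    [[0,0,0],[0,0,0]]
  ],
  "gripper": 0.0
}}

```text
time_s: 2.82
position: [0.4872, -0.2988, 0.0706]
tcp_rot: [[-0.027, 1.0, 0.0], [1.0, 0.027, -0.001], [-0.001, 0.0, -1.0]]
force: [0.0, -0.4, 0.0]
opening: 0.401
```

```bash
python3 mv.py .487 -.299 .070 1.6
```

```text
now [ 0.4872 -0.2988  0.0706] yaw 1.598 open 0.401185645749976 F [ 0.0419 -0.4476  0.0313] M [ 0.0004 -0.103  -0.0426] t 2.825 q [-42.7  38.5  96.8  -0.1  44.7 -44.2]
shift [-0.0002 -0.0002  0.0006] turn [ 0.0003  0.0013 -0.0021]
```

Still closing (0.40 × 87 = 35 mm). I'll wait longer.

Request:
{"api": "servo_tool", "payload": {
  "targets": [
    [[0,0,0],[0,0,0]],
    [[0,0,0],[0,0,0]],
    [[0,0,0],[0,0,0]],
    [[0,0,0],[0,0,0]],
    [[0,0,0],[0,0,0]],
    [[0,0,0],[0,0,0]]
  ]
}}

```text
time_s: 3.58
position: [0.4871, -0.2987, 0.0705]
tcp_rot: [[-0.027, 1.0, 0.0], [1.0, 0.027, -0.001], [-0.001, 0.0, -1.0]]
force: [0.6, 0.6, 0.7]
opening: 0.159
```

```bash
python3 mv.py .487 -.299 .070 1.6
```

```text
now [ 0.4871 -0.2987  0.0705] yaw 1.598 open 0.1588036630613868 F [0.6123 0.6212 0.7215] M [ 0.0442 -0.1214  0.0535] t 3.575 q [-42.7  38.5  96.8  -0.1  44.7 -44.2]
shift [-0.0003 -0.0001  0.0005] turn [ 0.0002  0.0012 -0.0022]
```

Request:
{"api": "servo_tool", "payload": {
  "targets": [
    [[0,0,0],[0,0,-0.08]],
    [[0,0,0],[0,0,-0.16]],
    [[0,0,0],[0,0,-0.24]],
    [[0,0,0],[0,0,-0.32]],
    [[0,0,0],[0,0,-0.4]],
    [[0,0,0],[0,0,-0.48]],
    [[0,0,0],[0,0,-0.56]],
    [[0,0,0],[0,0,-0.62]],
    [[0,0,0],[0,0,-0.62]]
  ]
}}

```text
time_s: 4.7
position: [0.4881, -0.2984, 0.0705]
tcp_rot: [[-0.602, 0.799, 0.002], [0.799, 0.602, -0.001], [-0.002, 0.001, -1.0]]
force: [3.8, 2.9, -1.9]
opening: 0.161
```

```bash
python3 mv.py .487 -.299 .070 2.3
```

```text
now [ 0.4881 -0.2984  0.0705] yaw 2.217 open 0.16090160026630268 F [ 3.8453  2.9432 -1.9491] M [ 0.5108 -0.8386  0.0531] t 4.7 q [-42.6  38.5  96.8   0.1  44.6 -79.7]
shift [ 0.0002 -0.0012  0.0005] turn [ 0.001   0.002  -0.0835]
```

Request:
{"api": "servo_tool", "payload": {
  "targets": [
    [[0,0,0],[0,0,-0.06]],
    [[0,0,0],[0,0,-0.12]],
    [[0,0,0],[0,0,-0.18]],
    [[0,0,0],[0,0,-0.24]],
    [[0,0,0],[0,0,-0.24]]
  ]
}}

```text
time_s: 5.32
position: [0.4884, -0.2981, 0.0706]
tcp_rot: [[-0.774, 0.633, 0.003], [0.633, 0.774, -0.001], [-0.002, 0.001, -1.0]]
force: [5.1, 4.2, -0.1]
opening: 0.158
```

```bash
python3 mv.py .487 -.299 .070 2.3
```

```text
now [ 0.4884 -0.2981  0.0706] yaw 2.456 open 0.15805918113195422 F [ 5.1285  4.1974 -0.1478] M [ 0.7415 -0.9891  0.0106] t 5.325 q [-42.6  38.5  96.8   0.1  44.6 -93.4]
shift [ 0.0005 -0.0016  0.0006] turn [0.0014 0.0023 0.1561]
```

Request:
{"api": "servo_tool", "payload": {
  "targets": [
    [[0,0,0],[0,0,-0.05]],
    [[0,0,0],[0,0,-0.1]],
    [[0,0,0],[0,0,-0.15]],
    [[0,0,0],[0,0,-0.2]],
    [[0,0,0],[0,0,-0.2]]
  ]
}}

```text
time_s: 5.95
position: [0.4886, -0.2978, 0.0706]
tcp_rot: [[-0.884, 0.467, 0.003], [0.467, 0.884, -0.0], [-0.003, 0.001, -1.0]]
force: [6.3, 5.0, -0.4]
opening: 0.157
```

```bash
python3 mv.py .487 -.299 .070 2.3
```

```text
now [ 0.4886 -0.2978  0.0706] yaw 2.656 open 0.15665324856665544 F [ 6.2755  5.021  -0.4351] M [ 0.8591 -1.1181  0.0533] t 5.95 q [ -42.6   38.5   96.8    0.2   44.6 -104.9]
shift [ 0.0008 -0.0018  0.0006] turn [0.0017 0.0025 0.3558]
```

Request:
{"api": "servo_tool", "payload": {
  "targets": [
    [[0,0,0],[0,0,-0.04]],
    [[0,0,0],[0,0,-0.08]],
    [[0,0,0],[0,0,-0.12]],
    [[0,0,0],[0,0,-0.15]],
    [[0,0,0],[0,0,-0.15]]
  ]
}}

```text
time_s: 6.58
position: [0.4887, -0.2976, 0.0706]
tcp_rot: [[-0.944, 0.33, 0.003], [0.33, 0.944, 0.0], [-0.003, 0.001, -1.0]]
force: [6.2, 4.2, -1.7]
opening: 0.159
```

```bash
python3 mv.py .487 -.299 .070 2.3
```

```text
now [ 0.4887 -0.2976  0.0706] yaw 2.805 open 0.15926734664888137 F [ 6.1564  4.2275 -1.6896] M [ 0.9372 -1.1567  0.0337] t 6.575 q [ -42.6   38.5   96.8    0.2   44.6 -113.5]
shift [ 0.0011 -0.0019  0.0006] turn [0.0019 0.0025 0.5055]
```

Request:
{"api": "servo_tool", "payload": {
  "targets": [
    [[0,0,0],[0,0,-0.04]],
    [[0,0,0],[0,0,-0.08]],
    [[0,0,0],[0,0,-0.12]],
    [[0,0,0],[0,0,-0.12]]
  ]
}}

```text
time_s: 7.08
position: [0.4887, -0.2976, 0.0706]
tcp_rot: [[-0.976, 0.219, 0.004], [0.219, 0.976, 0.001], [-0.003, 0.002, -1.0]]
force: [4.4, 4.1, -0.9]
opening: 0.173
```

```bash
python3 mv.py .487 -.299 .070 2.3
```

```text
now [ 0.4887 -0.2976  0.0706] yaw 2.921 open 0.17286920823696414 F [ 4.4386  4.0841 -0.8735] M [ 0.8333 -1.0567 -0.9311] t 7.075 q [ -42.6   38.5   96.8    0.3   44.6 -120.2]
shift [ 0.0013 -0.0018  0.0006] turn [0.003  0.0027 0.6207]
```

The moment jumped to -0.93 N m and the jaws were pried slightly open, so the dial is on its end stop. Total turn was about 1.3 rad. I'll hold, open and lift.

Request:
{"api": "servo_tool", "payload": {
  "targets": [
    [[0,0,0],[0,0,0]],
    [[0,0,0],[0,0,0]],
    [[0,0,0],[0,0,0]]
  ]
}}

```text
time_s: 7.45
position: [0.4887, -0.2976, 0.0706]
tcp_rot: [[-0.976, 0.219, 0.004], [0.219, 0.976, 0.001], [-0.003, 0.002, -1.0]]
force: [6.8, 5.3, -0.9]
opening: 0.174
```

Request:
{"api": "servo_tool", "payload": {
  "targets": [
    [[0,0,0],[0,0,0]],
    [[0,0,0],[0,0,0]],
    [[0,0,0],[0,0,0]],
    [[0,0,-0.01],[0,0,0]],
    [[0,0,-0.05],[0,0,0]],
    [[0,0,-0.1],[0,0,0]],
    [[0,0,-0.14],[0,0,0]],
    [[0,0,-0.14],[0,0,0]]
  ],
  "gripper": 0.087
}}

```text
time_s: 8.45
position: [0.4889, -0.3004, 0.215]
tcp_rot: [[-0.977, 0.212, 0.007], [0.212, 0.977, -0.008], [-0.008, -0.006, -1.0]]
force: [0.5, -0.5, -0.2]
opening: 0.966
```

```bash
python3 mv.py .475 -.033 .20 1.153
```

```text
now [ 0.4889 -0.3004  0.215 ] yaw 2.928 open 0.9662240242930735 F [ 0.4965 -0.4915 -0.2143] M [ 0.0935 -0.1377 -0.0244] t 8.45 q [ -42.7   26.6   90.5   -0.1   62.4 -120.4]
shift [0.0705 0.2585 0.0129] turn [0.003  0.0115 1.7747]
```

```bash
python3 mv.py .476 -.033 .12 2.72;  python3 - <<'E'
from fit import *
shot('top','top2')
def comp(m,u,v):
    n,l=cv2.connectedComponents(m.astype(np.uint8)); k=l[v-3:v+4,u-3:u+4]; k=k[k>0]; return (l==np.bincount(k).argmax())*1.
m=cv2.imread('pics/top2.png').astype(int); a=(cv2.imread('pics/top0.png').astype(int)-m); print('change near block',abs(a[250:290,360:405]).max(), 'line',abs(a[225:262,320:350]).max())
E
```

```text
now [ 0.4889 -0.3004  0.215 ] yaw 2.928 open 0.9662240242930735 F [ 0.4965 -0.4915 -0.2143] M [ 0.0935 -0.1377 -0.0244] t 8.45 q [ -42.7   26.6   90.5   -0.1   62.4 -120.4]
shift [0.0702 0.2592 0.0929] turn [-0.0052  0.009   0.2077]
change near block 79 line 53
```

Request:
{"api": "servo_tool", "payload": {
  "targets": [
    [[0.01,0.04,0],[0,0,0.03]],
    [[0.02,0.08,0.005],[0,0,0.06]],
    [[0.035,0.13,0.015],[0,0,0.1]],
    [[0.048,0.175,0.035],[0,0,0.14]],
    [[0.06,0.22,0.06],[0,0,0.18]],
    [[0.068,0.248,0.08],[0,0,0.2]],
    [[0.07,0.259,0.093],[0,0,0.208]],
    [[0.07,0.259,0.093],[0,0,0.208]],
    [[0.07,0.259,0.093],[0,0,0.208]]
  ]
}}

```text
time_s: 9.62
position: [0.4745, -0.0319, 0.1175]
tcp_rot: [[-0.912, 0.41, 0.001], [0.41, 0.912, -0.002], [-0.002, -0.001, -1.0]]
force: [0.1, 0.4, 0.7]
opening: 0.998
```

```bash
python3 mv.py .476 -.033 .014 2.72;  python3 - <<'E'
from h import *
shot('top','top3'); shot('side','side3'); a=cv2.imread('pics/top3.png')[190:340,300:530]; b=cv2.imread('pics/side3.png')[110:260,310:425]
cv2.imwrite('pics/c4.png',cv2.resize(np.hstack([a,b]),None,fx=2.3,fy=2.3,interpolation=cv2.INTER_CUBIC))
E
```

```text
now [ 0.4745 -0.0319  0.1175] yaw 2.719 open 0.9975639528629178 F [0.1141 0.3529 0.6835] M [ 0.1063 -0.1211 -0.0135] t 9.625 q [-17.3  28.8 109.   -0.1  42.1 -83. ]
shift [-0.0015 -0.0003  0.1035] turn [-0.0012  0.0021 -0.0009]
```

View pics/c4.png

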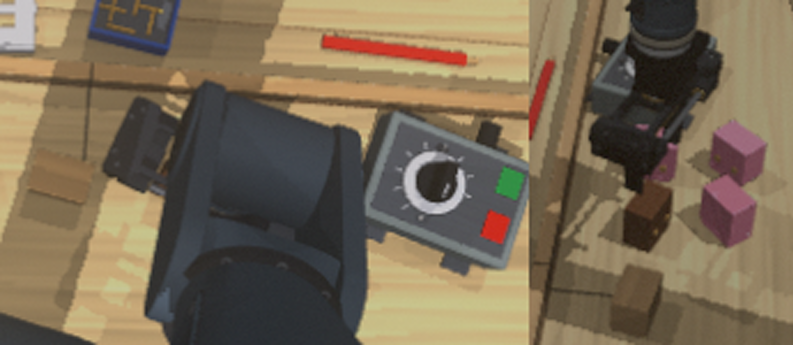

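The dial bar now points up-right at (445,170) in the crop, so it has turned to the stop. The gripper hangs over the dark block at side crop (648,215), clear of its neighbours. I'll descend and grip.

Request:
{"api": "servo_tool", "payload": {
  "targets": [
    [[-0.001,0,0.03],[0,0,0]],
    [[-0.001,0,0.06],[0,0,0]],
    [[-0.001,0,0.085],[0,0,0]],
    [[-0.001,0,0.1],[0,0,0]],
    [[-0.001,0,0.103],[0,0,0]],
    [[-0.001,0,0.103],[0,0,0]]
  ]
}}

```text
time_s: 10.48
position: [0.4751, -0.0316, 0.0146]
tcp_rot: [[-0.912, 0.41, 0.001], [0.41, 0.912, -0.002], [-0.002, -0.001, -1.0]]
force: [-0.2, 0.4, -0.3]
opening: 1.003
```

Request:
{"api": "servo_tool", "payload": {
  "targets": [
    [[0,0,0],[0,0,0]],
    [[0,0,0],[0,0,0]],
    [[0,0,0],[0,0,0]],
    [[0,0,0],[0,0,0]],
    [[0,0,0],[0,0,0]],
    [[0,0,0],[0,0,0]],
    [[0,0,0],[0,0,0]],
    [[0,0,0],[0,0,0]]
  ],
  "gripper": 0.03
}}

```text
time_s: 11.48
position: [0.4748, -0.0314, 0.0145]
tcp_rot: [[-0.912, 0.409, 0.001], [0.409, 0.912, -0.002], [-0.001, -0.001, -1.0]]
force: [0.0, -0.1, 4.9]
opening: 0.685
```

```bash
python3 mv.py .474 -.033 .1 2.72
```

```text
now [ 0.4748 -0.0314  0.0145] yaw 2.720 open 0.6847461305845045 F [ 0.0132 -0.1288  4.8805] M [-0.0441 -0.0582  0.0221] t 11.475 q [-17.2  40.7 111.9  -0.2  27.4 -82.9]
shift [-0.     -0.0019 -0.0855] turn [-0.0011  0.0013 -0.0001]
```

```bash
python3 mv.py .5544 .1036 .09 3.097
```

```text
now [ 0.4748 -0.0314  0.0145] yaw 2.720 open 0.6847461305845045 F [ 0.0132 -0.1288  4.8805] M [-0.0441 -0.0582  0.0221] t 11.475 q [-17.2  40.7 111.9  -0.2  27.4 -82.9]
shift [-0.0175  0.1557 -0.0756] turn [-0.0013  0.0011 -0.3771]
```

Request:
{"api": "servo_tool", "payload": {
  "targets": [
    [[0,0,-0.01],[0,0,0]],
    [[0,0,-0.03],[0,0,0]],
    [[0,0,-0.055],[0,0,0]],
    [[0,0,-0.075],[0,0,0]],
    [[0,0,-0.075],[0,0,0]],
    [[0,0,-0.075],[0,0,0]]
  ]
}}

```text
time_s: 12.22
position: [0.4741, -0.031, 0.0888]
tcp_rot: [[-0.912, 0.409, -0.001], [0.409, 0.912, -0.001], [0.0, -0.001, -1.0]]
force: [-0.0, -0.2, -1.2]
opening: 0.686
```

```bash
python3 mv.py .5544 .1036 .09 3.097
```

```text
now [ 0.4741 -0.031   0.0888] yaw 2.720 open 0.686359125535017 F [-0.0214 -0.2221 -1.171 ] M [ 0.0393 -0.1369  0.0067] t 12.225 q [-17.2  31.9 110.1  -0.1  38.  -83. ]
shift [-0.0181  0.1557 -0.0014] turn [-0.0011 -0.0004 -0.3772]
```

Request:
{"api": "servo_tool", "payload": {
  "targets": [
    [[-0.002,0.015,0],[0,0,-0.03]],
    [[-0.005,0.04,0],[0,0,-0.09]],
    [[-0.008,0.07,0],[0,0,-0.17]],
    [[-0.012,0.1,0],[0,0,-0.25]],
    [[-0.015,0.13,0],[0,0,-0.32]],
    [[-0.017,0.148,0],[0,0,-0.36]],
    [[-0.018,0.156,0],[-0.001,0,-0.377]],
    [[-0.018,0.156,0],[-0.001,0,-0.377]],
    [[-0.018,0.156,0],[-0.001,0,-0.377]],
    [[-0.018,0.156,0],[-0.001,0,-0.377]]
  ]
}}

```text
time_s: 13.48
position: [0.5545, 0.103, 0.0891]
tcp_rot: [[-0.999, 0.046, -0.0], [0.046, 0.999, -0.0], [0.0, -0.0, -1.0]]
force: [-1.0, -0.4, -0.4]
opening: 0.689
```

```bash
python3 mv.py .5544 .1036 .0165 3.097;  python3 - <<'E'
from h import *
shot('top','top4'); shot('side','side4'); a=cv2.imread('pics/top4.png')[180:300,260:400]; b=cv2.imread('pics/side4.png')[180:300,290:410]
cv2.imwrite('pics/c5.png',cv2.resize(np.hstack([a,b]),None,fx=3,fy=3,interpolation=cv2.INTER_CUBIC))
E
```

```text
now [0.5545 0.103  0.0891] yaw 3.096 open 0.6889478127187074 F [-1.0488 -0.4114 -0.3527] M [ 0.1401 -0.1433 -0.0101] t 13.475 q [ -0.8  36.4  97.3  -0.   46.3 -88.2]
shift [0.0001 0.0006 0.0726] turn [-0.0004 -0.     -0.0014]
```

View pics/c5.png

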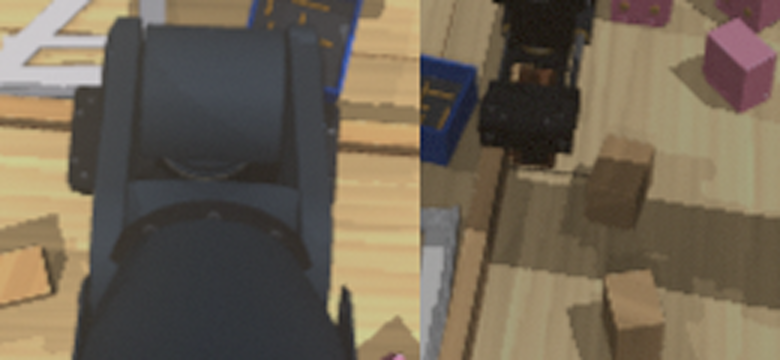

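The block is held squarely above the spot, seen at side crop (535,150). The line at (550,172) and the offcut at (620,185) are clear. I'll lower it.

Request:
{"api": "servo_tool", "payload": {
  "targets": [
    [[0,0.001,0.02],[0,0,0]],
    [[0,0.001,0.04],[0,0,0]],
    [[0,0.001,0.058],[0,0,0]],
    [[0,0.001,0.068],[0,0,0]],
    [[0,0.001,0.072],[0,0,-0.001]],
    [[0,0.001,0.072],[0,0,-0.001]],
    [[0,0.001,0.072],[0,0,-0.001]]
  ]
}}

```text
time_s: 14.45
position: [0.5555, 0.1047, 0.0176]
tcp_rot: [[-0.999, 0.044, 0.002], [0.044, 0.999, -0.0], [-0.002, -0.0, -1.0]]
force: [-0.4, 0.5, -0.9]
opening: 0.688
```

```bash
python3 mv.py .5694 .1029 .0155 3.097;  python3 - <<'E'
from h import *
shot('side','side5'); shot('top','top5'); b=cv2.imread('pics/side5.png')[185:265,300:400]
cv2.imwrite('pics/c6.png',cv2.resize(b,None,fx=7,fy=7,interpolation=cv2.INTER_CUBIC))
# predicted stop end edges for the block at TCP, and mark
s=telemetry.read_state(); p=np.array(s['position']); R=np.array(s['tcp_rot'])
P=[[*(p[:2]+a*-R[:2,0]*1+b*R[:2,1]),z] for a,b,z in((.019,-.03,0),(.019,-.03,.06),(-.019,-.03,0),(-.019,-.03,.06),(-.019,.03,.06),(-.019,.03,0),(.019,.03,.06),(.019,.03,0))]
print(np.round((to_px('side5',P)-[300,185])*7))
E
```

```text
now [0.5555 0.1047 0.0176] yaw 3.098 open 0.6881472307299386 F [-0.4349  0.462  -0.8959] M [ 0.176  -0.1664  0.0055] t 14.45 q [ -0.6  43.3  98.8  -0.   37.8 -88.1]
shift [-0.014  -0.0012  0.0021] turn [-0.0003  0.0017  0.0008]
[[168. 361.]
 [167. 258.]
 [263. 370.]
 [265. 268.]
 [246. 386.]
 [245. 488.]
 [145. 376.]
 [146. 478.]]
```

View pics/c6.png

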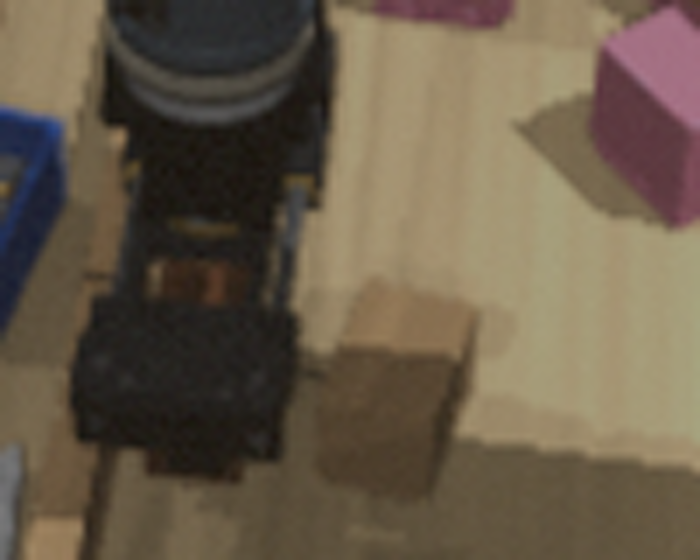

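Run:
```python
from h import *
np.set_printoptions(precision=4,suppress=True)
ex=np.array([.999,-.0444]);ey=np.array([.0444,.999]); O=np.array([.587,.0721])
def rep(n,f,pts,z):
    W=to_world(f,pts,z)[:,:2]-O; a=W@ex; b=W@ey; k=abs(b-np.median(b))<.003; l=np.polyfit(a[k],b[k],1); print(n,k.sum(),'slope %.3f'%l[0],'y in fence frame mean %.4f'%b[k].mean(),'at foot %.4f'%l[1],'x range',a[k].min(),a[k].max())
g=cv2.cvtColor(cv2.imread('pics/side0.png'),cv2.COLOR_BGR2GRAY).astype(float)
pts=[]
for u in range(322,345):
    v=235.7+(u-320.5)*.09; r=np.arange(int(v)-3,int(v)+5); c=g[r,u]; w=np.clip(np.median(c)-c-4,0,None)
    if w.sum()>5: pts.append((u,(w*r).sum()/w.sum()))
rep('side z0','side0',pts,0)
for fr in('top0','top2','top3'):
    g=cv2.cvtColor(cv2.imread(f'pics/{fr}.png'),cv2.COLOR_BGR2GRAY).astype(float)
    for n,rg,z in(('z0',range(229,257),0),('fence top',range(216,224),.045)):
        pts=[]
        for v in rg:
            u=338.2-(v-226)*.045+(1.5 if z else 0); r=np.arange(int(u)-4,int(u)+6); c=g[v,r]; w=np.clip(np.median(c)-c-4,0,None)
            if w.sum()>5: pts.append(((w*r).sum()/w.sum(),v))
        if len(pts)>3: rep(fr+n,fr,pts,z)
# side: TCP-block y check from bottom visible edge in side5
```

```text
side z0 21 slope -0.002 y in fence frame mean -0.0011 at foot -0.0011 x range -0.06946788395282585 -0.008091451279416772
top0z0 28 slope -0.005 y in fence frame mean -0.0001 at foot -0.0003 x range -0.07436251367508605 -0.004194374593070074
top0fence top 6 slope -0.021 y in fence frame mean -0.0002 at foot -0.0000 x range 0.004215165595845976 0.01686172006697681
top2z0 24 slope 0.002 y in fence frame mean -0.0003 at foot -0.0002 x range -0.07435511674541163 -0.004185429478847146
top2fence top 6 slope -0.017 y in fence frame mean -0.0003 at foot -0.0001 x range 0.004213392668416744 0.01685875669699375
top3z0 28 slope 0.000 y in fence frame mean -0.0002 at foot -0.0002 x range -0.07435898615682074 -0.00420390647247326
top3fence top 7 slope 0.004 y in fence frame mean -0.0002 at foot -0.0003 x range 0.004215165595845976 0.019362014491694002
```

The mark's slope in the fence frame is about 0 in every view, which confirms the fence yaw. Its y is about 0.5 mm to the right of my first estimate. I'll shift tool y by -1.5 mm, lower, and creep towards the fence.

Request:
{"api": "servo_tool", "payload": {
  "targets": [
    [[0,-0.0015,0.001],[0,0,0]],
    [[0,-0.0015,0.0025],[0,0,0]],
    [[-0.003,-0.0015,0.0025],[0,0,0]],
    [[-0.006,-0.0015,0.0025],[0,0,0]],
    [[-0.009,-0.0015,0.0025],[0,0,0]],
    [[-0.009,-0.0015,0.0025],[0,0,0]],
    [[-0.009,-0.0015,0.0025],[0,0,0]]
  ]
}}

```text
time_s: 15.42
position: [0.5647, 0.1028, 0.0146]
tcp_rot: [[-0.999, 0.044, 0.002], [0.044, 0.999, -0.0], [-0.002, -0.0, -1.0]]
force: [0.9, 0.1, -0.7]
opening: 0.688
```

```bash
python3 mv.py .5694 .1026 .0155 3.097
```

```text
now [0.5647 0.1028 0.0146] yaw 3.098 open 0.6876980983639257 F [ 0.8621  0.0702 -0.6717] M [ 0.0549 -0.1917 -0.0176] t 15.425 q [ -0.8  43.9  97.6  -0.   38.4 -88.3]
shift [-0.0047  0.     -0.0009] turn [-0.0003  0.0021  0.0008]
```

Request:
{"api": "servo_tool", "payload": {
  "targets": [
    [[-0.001,0,0.0003],[0,0,0]],
    [[-0.002,0,0.0003],[0,0,0]],
    [[-0.003,0,0.0003],[0,0,0]],
    [[-0.003,0,0.0003],[0,0,0]],
    [[-0.003,0,0.0003],[0,0,0]]
  ]
}}

```text
time_s: 16.05
position: [0.5648, 0.1028, 0.0146]
tcp_rot: [[-0.999, 0.044, -0.004], [0.044, 0.999, -0.0], [0.004, -0.0, -1.0]]
force: [-4.3, 0.4, 7.2]
opening: 0.688
```

Request:
{"api": "servo_tool", "payload": {
  "targets": [
    [[-0.0005,0,0],[0,0,0]],
    [[-0.001,0,0],[0,0,0]],
    [[-0.001,0,0],[0,0,0]],
    [[-0.001,0,0],[0,0,0]]
  ]
}}

```text
time_s: 16.55
position: [0.5648, 0.1028, 0.0147]
tcp_rot: [[-0.999, 0.044, -0.006], [0.044, 0.999, -0.0], [0.006, -0.001, -1.0]]
force: [-6.3, 0.7, 8.8]
opening: 0.69
```

The TCP stalled at x = 0.5648, 4.6 mm short of the expected contact, with Fz up at +8.8. The block may be dragging on the table. I'll ease off downward and see whether it moves on.

Request:
{"api": "servo_tool", "payload": {
  "targets": [
    [[-0.001,0,-0.0005],[0,0,0]],
    [[-0.001,0,-0.001],[0,0,0]],
    [[-0.001,0,-0.001],[0,0,0]],
    [[-0.001,0,-0.001],[0,0,0]]
  ]
}}

```text
time_s: 17.05
position: [0.5683, 0.1026, 0.0148]
tcp_rot: [[-0.999, 0.044, -0.001], [0.044, 0.999, -0.0], [0.001, -0.0, -1.0]]
force: [-1.4, 0.3, -2.6]
opening: 0.69
```

```bash
python3 mv.py .5694 .1026 .0155 3.097;python3 - <<'E'
from h import *
shot('side','side6'); shot('top','top6'); b=cv2.imread('pics/side6.png')[205:265,300:375]
a=cv2.imread('pics/top6.png')[190:250,290:350]
cv2.imwrite('pics/c7.png',cv2.resize(np.hstack([b,a]),None,fx=5.9,fy=5.9,interpolation=cv2.INTER_CUBIC))
E
```

```text
now [0.5683 0.1026 0.0148] yaw 3.098 open 0.6903377658439775 F [-1.4197  0.3071 -2.5755] M [0.1051 0.2214 0.0832] t 17.05 q [ -0.8  44.1  96.9  -0.   39.1 -88.3]
shift [-0.0011  0.     -0.0007] turn [-0.0003 -0.0009  0.0009]
```

View pics/c7.png

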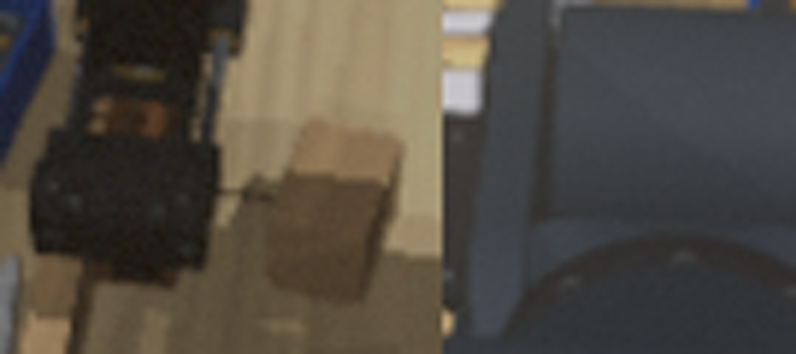

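It was table drag: the block slid on to x = 0.5683, next to the fence. I'll push in small steps.

Request:
{"api": "servo_tool", "payload": {
  "targets": [
    [[-0.0005,0,0],[0,0,0]],
    [[-0.001,0,0],[0,0,0]],
    [[-0.001,0,0],[0,0,0]],
    [[-0.001,0,0],[0,0,0]]
  ]
}}

```text
time_s: 17.65
position: [0.5684, 0.1026, 0.0149]
tcp_rot: [[-0.999, 0.043, -0.003], [0.043, 0.999, -0.0], [0.003, -0.0, -1.0]]
force: [-4.3, -0.1, -2.4]
opening: 0.689
```

Request:
{"api": "servo_tool", "payload": {
  "targets": [
    [[-0.0005,0,0],[0,0,0]],
    [[-0.001,0,0],[0,0,0]],
    [[-0.001,0,0],[0,0,0]],
    [[-0.001,0,0],[0,0,0]]
  ]
}}

```text
time_s: 18.15
position: [0.5683, 0.1026, 0.0149]
tcp_rot: [[-0.999, 0.043, -0.005], [0.043, 0.999, -0.0], [0.005, -0.001, -1.0]]
force: [-7.6, 0.1, -1.6]
opening: 0.687
```

Request:
{"api": "servo_tool", "payload": {
  "targets": [
    [[-0.0005,0,0],[0,0,0]],
    [[-0.001,0,0],[0,0,0]],
    [[-0.001,0,0],[0,0,0]],
    [[-0.001,0,0],[0,0,0]],
    [[-0.001,0,0],[0,0,0]],
    [[-0.001,0,0],[0,0,0]]
  ]
}}

```text
time_s: 18.9
position: [0.5683, 0.1026, 0.0149]
tcp_rot: [[-0.999, 0.043, -0.007], [0.043, 0.999, -0.0], [0.007, -0.001, -1.0]]
force: [-9.0, -0.3, 0.3]
opening: 0.688
```

```bash
python3 mv.py .5694 .1026 .0149 3.097
python3 - <<'E'
from h import *
for i in range(4):
    shot('side','side7'); s=telemetry.read_state(); print(s['time_s'],np.round(s['force'],2),np.round(s['position'],4))
p=np.array(s['position']);R=np.array(s['tcp_rot'])
P=[[*(p[:2]+a*-R[:2,0]+b*R[:2,1]),z] for a,b,z in((-.019,.03,0),(.019,.03,0))]
q=to_px('side7',P); print(q)
b=cv2.imread('pics/side7.png')[205:265,300:375]; b=cv2.resize(b,None,fx=10,fy=10,interpolation=cv2.INTER_CUBIC)
for u,v in (q-[300,205]+.5)*10: cv2.drawMarker(b,(int(u),int(v)),(0,255,0),0,14,1)
for u,v in (to_px('side7',[[.587,.0717,0],[.57,.0725,0],[.51,.0751,0],[.587,.0717,.045],[.6055,.0709,.045],[.595,.18,0],[.592,.18,.045]])-[300,205]+.5)*10: cv2.drawMarker(b,(int(u),int(v)),(0,0,255),0,14,1)
cv2.imwrite('pics/c8.png',b)
E
```

```text
now [0.5683 0.1026 0.0149] yaw 3.099 open 0.6883067329058822 F [-9.0427 -0.3278  0.2598] M [0.1903 1.1235 0.1867] t 18.9 q [ -0.8  44.2  96.6  -0.   39.6 -88.3]
shift [-0.0011  0.      0.    ] turn [-0.0007 -0.0068  0.0016]
18.95 [-8.74 -0.45  1.07] [0.5682 0.1026 0.0149]
19.0 [-9.04  0.95  1.  ] [0.5683 0.1026 0.0149]
19.05 [-7.76 -0.7   1.24] [0.5683 0.1026 0.0149]
19.1 [-8.32  0.88  1.24] [0.5683 0.1026 0.0149]
[[330.21737441 253.76016574]
 [316.23673015 252.31614198]]
```

View pics/c8.png

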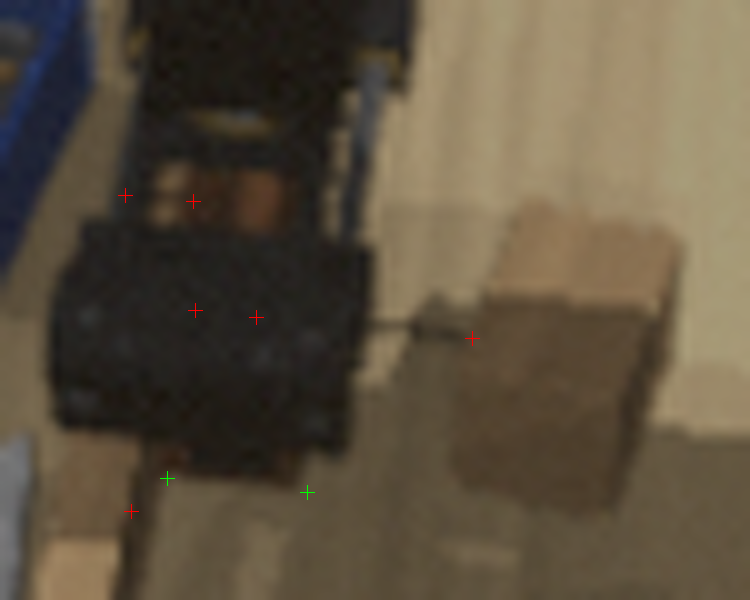

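Run:
```python
from h import *
g=np.mean([cv2.cvtColor(shot('side','side8')['pixels'],cv2.COLOR_BGR2GRAY).astype(float) for _ in range(4)],0)
ey=np.array([.0444,.999]);ex=np.array([.999,-.0444]);O=np.array([.587,.0717])
f=lambda p:[((w-O)@ex*1e3,(w-O)@ey*1e3) for w in to_world('side8',p,0)[:,:2]]
L=[]
for u in range(338,345):
    r=np.arange(234,242);c=g[r,u];w=np.clip(np.median(c)-c-3,0,None)
    if w.sum()>5:L.append((u,(w*r).sum()/w.sum()))
print('line',np.round(f(L),1).tolist())
for u in range(317,330,1): print(u,g[246:260,u].astype(int))
s=telemetry.read_state();print(s['time_s'],s['force'])
print([np.round(f([(u,v)])[0],1).tolist() for u in(319,324,328) for v in(251,252,253,254)])
```

```text
line [[-52.7, -0.8], [-56.1, 3.7], [-59.3, 7.3], [-61.1, -0.8], [-63.8, -0.9], [-66.7, -0.5], [-69.5, -0.1]]
317 [26 29 28 35 42 39 63 85 92 92 92 92 93 93]
318 [30 27 29 34 42 39 51 82 92 92 91 92 92 91]
319 [28 28 27 30 29 31 43 77 89 89 90 90 88 86]
320 [28 28 27 28 27 29 43 76 88 88 87 86 86 82]
321 [28 27 28 30 27 29 42 75 86 86 84 83 83 82]
322 [29 27 29 28 28 32 37 73 85 82 81 82 82 83]
323 [28 27 28 27 29 27 37 68 82 82 83 82 83 84]
324 [28 27 25 27 28 28 35 61 76 83 83 87 91 90]
325 [ 27  29  26  26  28  28  33  60  78  83  83  94 100 101]
326 [ 29  30  28  29  29  28  32  58  76  83  81  91 100 101]
327 [27 28 30 25 30 33 35 51 76 84 84 84 96 99]
328 [29 29 28 28 38 39 42 52 75 84 84 85 93 89]
329 [30 29 30 28 36 41 46 59 77 83 82 83 81 81]
19.3 [-8.74489377 -0.22843847  1.18447757]
[[-7.8, 54.5], [-8.3, 58.0], [-8.8, 61.4], [-9.3, 64.8], [-21.2, 52.7], [-21.7, 56.2], [-22.2, 59.6], [-22.6, 63.1], [-31.9, 51.3], [-32.4, 54.8], [-32.8, 58.2], [-33.3, 61.6]]
```

In the same image the block's far end is 59.9 mm from the line for a 60 mm block, so the stop end is within about 0.5 mm. The push is about 8.8 N. I'll add a touch more and hold.

Request:
{"api": "servo_tool", "payload": {
  "targets": [
    [[-0.0005,0,0],[0,0,0]],
    [[-0.0005,0,0],[0,0,0]],
    [[-0.0005,0,0],[0,0,0]],
    [[-0.0005,0,0],[0,0,0]],
    [[-0.0005,0,0],[0,0,0]],
    [[-0.0005,0,0],[0,0,0]],
    [[-0.0005,0,0],[0,0,0]],
    [[-0.0005,0,0],[0,0,0]]
  ]
}}

```text
time_s: 20.3
position: [0.5683, 0.1026, 0.015]
tcp_rot: [[-0.999, 0.043, -0.008], [0.043, 0.999, -0.0], [0.008, -0.001, -1.0]]
force: [-9.6, -0.7, 1.5]
opening: 0.686
```

Run:
```python
from h import *
for i in range(3):
    c=shot('top','top9'); s=telemetry.read_state(); print(s['time_s'],np.round(s['force'],2),np.round(s['moment'],2),np.round(s['position'],4),s['opening'])
b=cv2.imread('pics/top9.png')
d=b[225:315,440:545]
cv2.imwrite('pics/c9.png',cv2.resize(d,None,fx=6,fy=6,interpolation=cv2.INTER_CUBIC))
```

```text
20.35 [-9.11 -0.26  2.46] [0.16 1.21 0.28] [0.5683 0.1026 0.015 ] 0.6897497910076065
20.4 [-8.93 -0.16  1.95] [0.18 1.2  0.2 ] [0.5683 0.1026 0.0149] 0.688051799061859
20.45 [-8.8  -0.31  2.75] [0.18 1.23 0.15] [0.5683 0.1026 0.0149] 0.6885079798432855
```

View pics/c9.png

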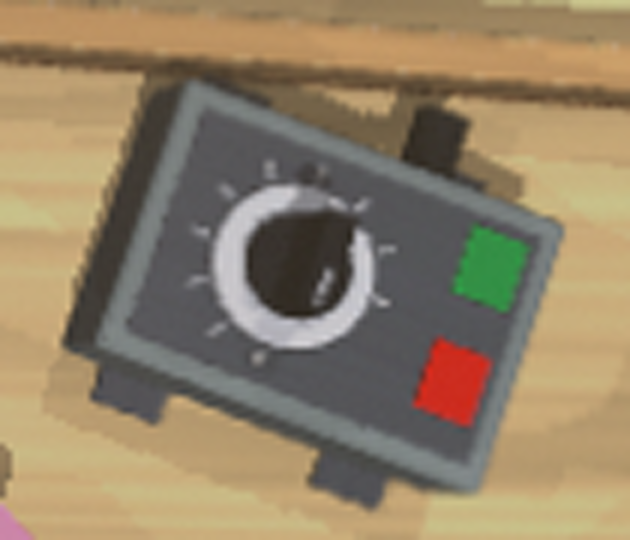

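The bar's axis lies on the scale's anticlockwise end tick at crop (260,357), which agrees with the stop I felt. Since table drag may take 1–2 N, I'll nudge slightly harder and hand in.

Request:
{"api": "servo_tool", "payload": {
  "targets": [
    [[-0.0004,0,0],[0,0,0]],
    [[-0.0008,0,0],[0,0,0]],
    [[-0.0008,0,0],[0,0,0]],
    [[-0.0008,0,0],[0,0,0]],
    [[-0.0008,0,0],[0,0,0]],
    [[-0.0008,0,0],[0,0,0]],
    [[-0.0008,0,0],[0,0,0]],
    [[-0.0008,0,0],[0,0,0]]
  ]
}}

```text
time_s: 21.45
position: [0.5682, 0.1026, 0.015]
tcp_rot: [[-0.999, 0.043, -0.01], [0.043, 0.999, -0.0], [0.01, -0.001, -1.0]]
force: [-10.5, 0.2, 3.5]
opening: 0.687
```

Run:
```python
from h import *
s=telemetry.read_state(); R=np.array(s['tcp_rot']); print(s['time_s'],np.round(s['force'],2),np.round(s['position'],4),'tilt',np.arccos(-R[2,2]),'yaw',np.arctan2(-R[1,0],-R[0,0]))
if -16<s['force'][0]<-8: print(order.hand_in()); s=telemetry.read_state(); print(s['time_s'],np.round(s['force'],2),np.round(s['position'],4))
```

```text
21.45 [-10.52   0.2    3.45] [0.5682 0.1026 0.015 ] tilt 0.009544562930441125 yaw -0.04271644325362506
the job is handed in; nothing more can be done
None
the job is handed in; nothing more can be done
```

The saw's dial is turned off and the stop block is held against the fence on the pencil line. I handed the job in at about 21.5 s of the 72 s allowed, and it gave no verdict.

- **Dial:** I turned it about 1.3 rad anticlockwise until the moment jumped to about 0.9 N m and the jaws were pried slightly open. The last picture shows the bar lying on the scale's anticlockwise end tick.
- **Block position:** Measured in the picture, its far end is 59.9 mm from the line for a 60 mm block, so the stop end is within about 0.5 mm. The gripper's yaw is within 0.002 rad of the fence's and its tilt is about 0.01 rad. The screw heads face the robot.
- **Push:** The wrist read 10.5 N towards the fence at hand-in, with about 3.5 N upward force on the tool. Table drag probably takes 1–2 N of the push, so I estimate 8–10 N on the fence, within the 5–20 N range.

**Checks that disagreed:**
- On the way in, the block stuck briefly on the table 4–5 mm short of the fence, until I eased off the downward force.
- Fence contact came about 1 mm before the distance I had measured.
- The force reading after hand-in could not be taken, because the interface had closed.

I saw nothing else on the bench get touched. I did not compare the other objects' positions before and after.

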